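# Open the large dosing pump

### The arm

A 7-joint arm with a two-finger parallel gripper is mounted at the origin on the work surface. World frame = base frame: x ahead of the robot, y to its left, z up, the work surface at z = 0. Lengths are in m, angles in rad, forces in N, time in s.
With the tool pointing down it reaches from about 0.425 to 0.8 m from the base axis. Payload 8.3 kg.
Tool frame: the origin (TCP) lies at the very end of the fingers, on their centre line; the grasp point (between the pads) lies 19 mm behind it; z points along the fingers, y is the line along which they close (so a half turn about z gives the same grasp; the last joint's range is limited). The gripper opens to 85 mm and grips with 20 to 120 N. Pads are 22 mm wide; open, the fingers measure 114 mm over their backs; the gripper's body (76 mm by 85 mm) begins 54 mm behind the grasp point. The pads swing forward as they close: fully open they stand 13 mm farther back than shut.
Start: joints at [1.154, 0.383, 0.016, 1.37, -0.006, 1.388, -0.046], TCP at [0.217, -0.586, 0.231] pointing down, gripper open.
Joint ranges: [-2.95, 2.95], [-0.25, 2.06], [-1.52, 1.56], [0.18, 2.33], [-1.44, 4.58], [0.02, 2.06], [-3.01, 3.01]. Speed limits (rad/s): [2.39, 2.39, 3.01, 3.01, 3.14, 3.14, 3.14].

### API

Orientations are given as [roll, pitch, yaw] about the fixed x, y, z axes, in that order (R = Rz(yaw) Ry(pitch) Rx(roll)).
In Python, from station import goto, servo_line, set_joints, grip, wait, inverse_kinematics, state, get_image, Unreachable, close_job, outline_of, mark_of gives the robot as it stands. Calls block until the motion is done:
- goto(position, orientation): joint-space move of the TCP to a pose.
- servo_line(position, frame=None, max_speed=0.15, stop_force=None): straight line of the TCP; frame=None keeps the orientation; max_speed is the mean speed in m/s. With stop_force (N) it stops when the force on the tool has changed by that much, and returns True; else False.
- set_joints(angles): joint-space move.
- grip(opening, grasp_force=None): finger opening in m; grasp_force is the grip in N (None keeps the last); returns when the fingers have stopped.
- wait(seconds).
- inverse_kinematics(position, orientation): joint angles nearest the present ones, or None.
- state(): the state.
- get_image(name): name is "scene" or "top"; returns a dict with "frame" (384x512x3 uint8, blue, green, red), "z_map" (384x512 float32, m along the optical axis (not along the pixel's ray), 0 where there is no reading), "K" (3x3 intrinsics, pixels), "rvec" (rotation vector, rad) and "tvec" (3), from world to camera coordinates, as OpenCV has them. Camera axes: x right, y down, z forward; pixel columns grow to the right and rows downward; lengths in m; the calibration is good to about 2 mm. A picture is of the moment at which its call begins.
A pose or a line that the arm cannot do raises Unreachable and nothing moves.
- close_job(): hands the job in; it is judged then, once.
Trained networks look in a picture, given as the dict that the camera call returned (one of the last four; its "shot" number tells which), for a name from the list of things; names that differ only in an ending like _2 or _b are one class to them, and where a whole thing is asked for, a point or a joint stands for the part that bears it (a point fixed in the world has none). Each returns a list of dicts, best first, with "conf" (0 to 1); they miss things now and then, are a little off and sometimes report something else, mostly with a low value. They report only what shows in the picture. A call takes as long as a camera call. They do not tell look-alikes from the thing itself.
- outline_of(query, picture): "region" (384x512 bool, what is visible of it).
- mark_of(query, picture): "point" ([x, y, z] in m, in world coordinates, good to about 4 mm: a listed point, or the origin of a listed thing).
The state is a dict: "clock": time; "joint_pos": joint angles; "qvel": joint speeds; "tau": joint torques, N m; "tcp_pos": TCP position; "orientation": TCP orientation; "wrist_force": force on the tool from outside, world axes, zero at the start; "torque": the same for the moment, N m; "finger_gap": finger opening in m; "finger_force": force on a finger pad.
Only numpy, scipy, OpenCV 4.12 (cv2) and the standard library are available. Lean on these libraries where they do the work, as an engineer would, in place of code of your own. Each camera call takes 0.05 s, during which the arm holds its last target. There are 200 camera calls.

### The job

Two detergent dosing pumps lie on their backs on the laundromat's service counter. Take the loose round cover off the larger pump by its grip bar and set it down flat in the steel parts tray, grip bar up, lowering it into the tray rather than dropping it. Leave the pumps where they lie and the smaller pump's cover on.

Things in the scene. Friction and masses are not known exactly. Their poses are not given: they have to be found in the camera images.
- cover: Loose grey lid of the larger pump, 92 mm across, 60 to 130 g: skirt 10 mm deep (2.5 mm loose round the pump head, no catch), top plate with upper face 15 mm above the origin, grip bar on it 50 mm long, 18 wide, 28 high (15 to 43 mm above the origin). Origin: centre of the skirt's lower edge; x along the bar, z up. Starts seated, origin 77 mm above the pump's underside.
- pump: The larger dosing pump: orange box 130 (x) by 120 (y) by 75 mm high, loose on its back, 1.3 kg; on top a black round head 81 mm across, 12 mm high, under the cover. Two white hose nipples on its -x side. Origin: centre of its underside, z up. It, the smaller pump and the tray take three places in a row from left to right, in any order.
- tray: Steel parts tray, shallow and empty, loose on the counter: 160 x 160 mm outside, 16 mm high, walls and floor 5 mm thick. Origin: centre of its underside; the inner floor is 5 mm above it; z up.
- small_cover: Grey cover of the smaller pump (to be left alone): same shape, 66 mm in diameter, grip bar 40 x 18 x 28 mm. Origin: centre of the skirt's lower edge, x along the bar. It sits on the smaller pump, an orange box 95 x 90 x 60 mm, origin 62 mm above that pump's underside.
There are look-alikes about, which are no part of the job. Leave any yellow look-alike of the cover alone. Leave any orange look-alike of the tray alone.

How it is judged:
By the outcome, as a careful person would: the job done as asked, in the order asked, and still so for the second after the job is handed in, with the robot touching nothing.
It also fails if it takes over 42 s, if anything falls off the work surface, if the arm or the gripper's body presses on something with over 40 N, if the wrist force passes 120 N, or if a joint passes its speed limit or range.

## Working session

There is one attempt and no reset: what is moved stays moved. The work goes in short steps, each a Python script; the robot and the scene stay as the last script left them, time stands still between calls to the robot, and variables do not carry over. Pictures are saved under pics/ and viewed, at most 10 in all, crops included, and the job is handed in when it is done.

```bash
mkdir -p pics; python3 - <<'E'
from station import *
import cv2,numpy as np
s=get_image("scene");t=get_image("top")
cv2.imwrite("pics/both.png",cv2.resize(np.hstack([s["frame"],t["frame"]]),(800,300)))
cv2.imwrite("pics/top.png",cv2.resize(t["frame"],(800,600)))
for n in["cover","pump","tray","small_cover"]:
  for nm,p in(("s",s),("t",t)):
    print(n,nm,[(np.round(m["point"],3).tolist(),round(m["conf"],2)) for m in mark_of(n,p)])
print(state()["clock"],state()["orientation"])
np.savez("t.npz",**{k:t[k] for k in("frame","z_map","K","rvec","tvec")})
E
```

```text
cover s [([0.448, -0.0, 0.078], 0.72), ([0.613, -0.068, -0.001], 0.72)]
cover t [([0.446, -0.0, 0.074], 0.94), ([0.615, -0.07, 0.001], 0.79)]
pump s [([0.443, 0.004, 0.001], 0.73), ([0.636, -0.27, 0.002], 0.41)]
pump t [([0.448, 0.002, -0.002], 0.85)]
tray s [([0.26, -0.349, -0.003], 0.95), ([0.636, -0.274, -0.001], 0.86)]
tray t [([0.263, -0.347, -0.0], 0.61)]
small_cover s [([0.632, 0.266, 0.062], 0.72)]
small_cover t [([0.627, 0.263, 0.065], 0.61)]
0.5 [-3.14148502e+00 -7.30007972e-05  3.53830555e-01]
```

View pics/top.png

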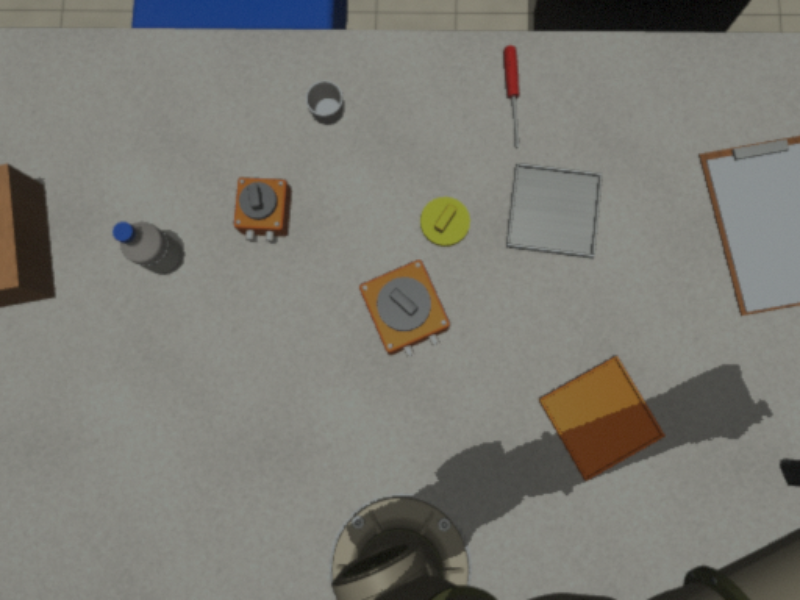

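View pics/both.png

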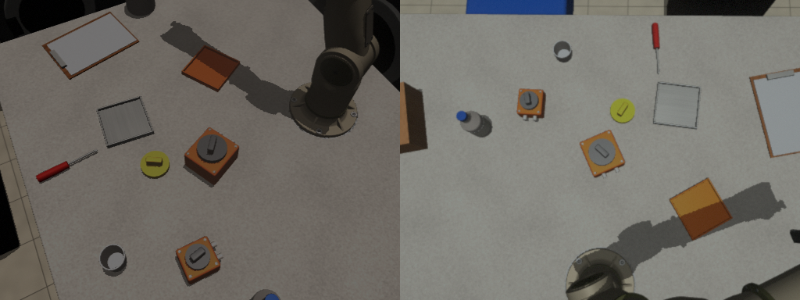

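Candidates (top view, 800x600):
- **Cover:** grey lid on the large pump (403,303). The yellow disc (445,221) is a look-alike, and the small pump's lid (257,200) must be left alone.
- **Tray:** steel tray (554,210). The orange tray (601,417) is a look-alike.

By the description I choose the grey lid at (403,303) and the steel tray at (554,210).

```bash
cat > h.py <<'E'
import cv2,numpy as np
def cloud(t):
    v,u=np.mgrid[:384,:512];z=t["z_map"];K=t["K"]
    P=np.stack([(u-K[0,2])/K[0,0]*z,(v-K[1,2])/K[1,1]*z,z],-1)
    W=(P-np.ravel(t["tvec"]))@cv2.Rodrigues(np.asarray(t["rvec"]))[0]
    W[z==0]=np.nan
    return W
def rect(W,c,r,lo,hi):
    m=(np.hypot(W[...,0]-c[0],W[...,1]-c[1])<r)&(W[...,2]>lo)&(W[...,2]<hi)
    p=W[m];R=cv2.minAreaRect((p[:,:2]*1000).astype(np.float32))
    a=cv2.PCACompute2((p[:,:2]*1000).astype(np.float32),None)
    return m.sum(),p.mean(0).round(4),R,np.degrees(np.arctan2(a[1][0,1],a[1][0,0]))
E
python3 - <<'E'
from h import *
from station import *
t=dict(np.load("t.npz"));s=get_image("scene")
for p in(t,s):
  W=cloud(p)
  print("bar",rect(W,(.447,0),.05,.108,.13))
  print("plate",rect(W,(.447,0),.06,.085,.1))
  print("tray",rect(W,(.636,-.272),.13,.008,.03))
  print("trayfloor",rect(W,(.636,-.272),.13,.003,.03))
f=t["frame"]; cv2.imwrite("pics/crop.png",cv2.resize(f[90:240,215:395],(720,600),interpolation=cv2.INTER_CUBIC))
E
```

```text
bar (np.int64(139), array([0.4448, 0.0013, 0.1214]), ((445.67364501953125, 1.5931053161621094), (49.670108795166016, 18.259309768676758), 48.72053146362305), np.float32(48.51907))
plate (np.int64(791), array([0.4447, 0.0014, 0.0942]), ((445.7307434082031, 1.4272613525390625), (90.79230499267578, 90.55523681640625), 73.74087524414062), np.float32(-28.606464))
tray (np.int64(1328), array([ 0.636 , -0.2693,  0.0121]), ((637.1685791015625, -268.75048828125), (209.67431640625, 242.8567352294922), 57.96378707885742), np.float32(4.434334))
trayfloor (np.int64(3961), array([ 0.6355, -0.2695,  0.0076]), ((636.2955322265625, -272.2357177734375), (254.7549285888672, 256.9436950683594), 24.911317825317383), np.float32(28.755621))
bar (np.int64(166), array([0.4465, 0.0023, 0.1192]), ((444.9377746582031, -0.2811737060546875), (51.2728385925293, 18.110671997070312), 48.84428787231445), np.float32(48.60869))
plate (np.int64(889), array([0.4467, 0.0033, 0.0923]), ((445.12359619140625, 0.11933135986328125), (91.76588439941406, 91.70889282226562), 33.63871765136719), np.float32(-35.50958))
tray (np.int64(868), array([ 0.6368, -0.27  ,  0.0128]), ((636.3468017578125, -271.52154541015625), (165.8096160888672, 160.03445434570312), 83.60003662109375), np.float32(87.84442))
trayfloor (np.int64(3301), array([ 0.6383, -0.2711,  0.0073]), ((637.3295288085938, -269.09747314453125), (252.38145446777344, 250.05044555664062), 46.22548294067383), np.float32(88.163994))
```

View pics/crop.png

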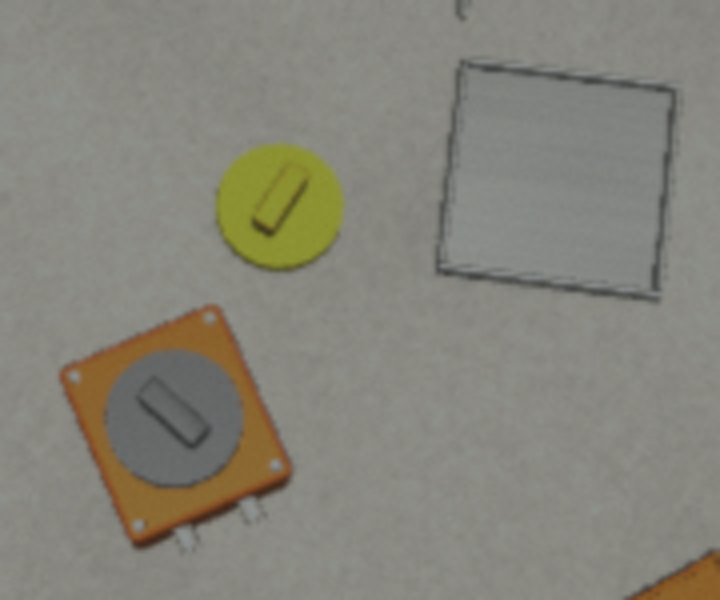

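The crop confirms it: the grey round cover, bar at about (172,412), sits on the big orange pump with two nipples. The empty steel tray is at about (557,180).

```bash
python3 - <<'E'
from station import *
import numpy as np
X,Y=.4455,.001
best=None
for d in(48.6,-131.4):
  o=[np.pi,0,np.radians(d)]
  a=inverse_kinematics([X,Y,.24],o);b=inverse_kinematics([X,Y,.097],o)
  print(d,None if a is None else a.round(2),None if b is None else b.round(2))
  if a is not None and b is not None and (best is None or abs(a[6])<best[0]): best=(abs(a[6]),o)
o=best[1]
for dy in range(-180,180,30):
  q=inverse_kinematics([.6365,-.271,.04],[np.pi,0,np.radians(dy)]); 
  if q is not None: print(dy,np.round(q,2))
goto([X,Y,.24],o); grip(.05,40)
servo_line([X,Y,.125],max_speed=.12)
hit=servo_line([X,Y,.097],max_speed=.04,stop_force=6)
s=state();print(hit,s["clock"],s["tcp_pos"],s["wrist_force"],s["finger_gap"])
E
```

```text
48.6 [ 0.62  0.02 -0.69  1.79  0.01  1.33 -0.8 ] [ 0.56  0.18 -0.69  1.99  0.13  1.02 -0.91]
-131.4 [ 1.24  0.11 -1.37  1.78  0.11  1.34  2.27] [ 1.03  0.37 -1.26  1.98  0.4   1.08  2.01]
-180 [ 0.71  0.73 -0.55  1.36  0.39  1.16  1.68]
-150 [ 1.04  1.08 -1.3   1.34  1.02  1.45  1.89]
-120 [ 1.04  1.08 -1.3   1.34  1.02  1.45  2.42]
-90 [ 0.29  0.67  0.1   1.39 -0.07  1.09 -2.74]
-60 [ 0.35  0.66  0.    1.38 -0.    1.1  -2.26]
-30 [ 0.41  0.67 -0.08  1.38  0.05  1.1  -1.77]
0 [ 0.47  0.67 -0.17  1.38  0.12  1.1  -1.29]
30 [ 0.5   0.68 -0.22  1.37  0.15  1.11 -0.79]
60 [ 0.55  0.69 -0.3   1.37  0.21  1.12 -0.3 ]
90 [ 0.6   0.7  -0.39  1.37  0.27  1.13  0.19]
120 [ 0.66  0.71 -0.47  1.36  0.33  1.14  0.67]
150 [ 0.68  0.72 -0.5   1.36  0.36  1.15  1.18]
False 5.2 [0.44564276 0.00107383 0.09712326] [0.32141199 0.66476478 0.09925982] 0.04995131098318928
```

```bash
python3 - <<'E'
from station import *
from h import *
X,Y=.4455,.001
f0=np.array(state()["wrist_force"])
grip(.0,45)
s=state();print("grip",s["finger_gap"],s["finger_force"],s["wrist_force"])
servo_line([X,Y,.125],max_speed=.05)
servo_line([X,Y,.24],max_speed=.12)
s=state();print(s["clock"],s["finger_gap"],s["finger_force"],s["wrist_force"])
goto([.6365,-.271,.24],[np.pi,0,np.radians(48.6)])
a=get_image("scene");t=get_image("top")
cv2.imwrite("pics/lift.png",cv2.resize(np.hstack([a["frame"],t["frame"]]),(800,300)))
for p in(a,t): print([(np.round(m["point"],3).tolist(),round(m["conf"],2)) for m in mark_of("cover",p)+mark_of("pump",p)])
s=state();print(s["clock"],s["tcp_pos"],s["finger_gap"],s["wrist_force"],s["torque"])
E
```

```text
grip 0.017069692473455703 44.705920815467834 [-0.55658019  0.86402741  3.29633664]
7.4083 0.016927157706374256 44.08322632312775 [ 0.0148175   0.3007102  -0.82666529]
[([0.639, -0.271, 0.22], 0.97), ([0.611, -0.069, -0.002], 0.57)]
[([0.636, -0.268, 0.217], 0.85), ([0.613, -0.072, 0.003], 0.81), ([0.444, 0.0, -0.005], 0.96)]
8.9667 [ 0.63654978 -0.2703127   0.24077075] 0.01675911525427632 [ 0.03256528  0.03516439 -1.49198767] [ 0.01795029 -0.02183837 -0.02098534]
```

View pics/lift.png

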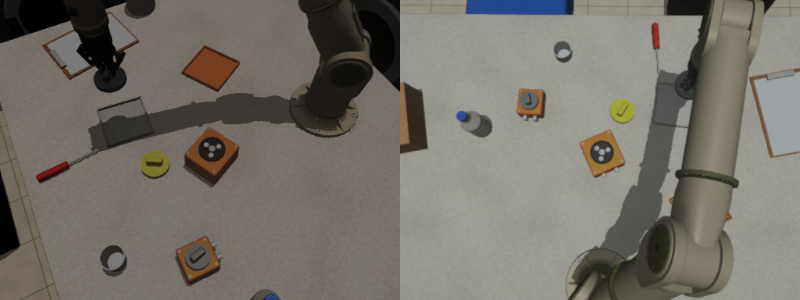

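The cover is held level at (108,78) in the left view. The pump head is bare at (212,148), the pump hasn't moved, and the yellow disc is untouched. Next I lower it until contact.

```bash
python3 - <<'E'
from station import *
from h import *
P=[.6365,-.271]
servo_line(P+[.05],max_speed=.12)
hit=servo_line(P+[.019],max_speed=.02,stop_force=2.5)
s=state();z=s["tcp_pos"][2];print(hit,s["clock"],s["tcp_pos"],s["wrist_force"])
if hit and z<.034:
  grip(.04); wait(.2)
  servo_line(P+[z+.1],max_speed=.1)
  servo_line(P+[.26],max_speed=.15)
  goto([.45,-.45,.3],[np.pi,0,.35])
a=get_image("scene");t=get_image("top")
cv2.imwrite("pics/end.png",np.hstack([cv2.resize(a["frame"][80:220,90:330],(400,300)),cv2.resize(t["frame"],(400,300))]))
for p in(a,t):
  print([(np.round(m["point"],3).tolist(),round(m["conf"],2)) for m in mark_of("cover",p)+mark_of("tray",p)])
  try: print(rect(cloud(p),P,.05,.042,.06)[:2],rect(cloud(p),P,.06,.015,.03)[:2])
  except Exception as e: print("no")
s=state();print(s["clock"],s["tcp_pos"],s["finger_gap"],s["wrist_force"])
E
```

```text
True 11.825 [ 0.63642505 -0.27100092  0.02548607] [-0.91079129  0.16223737  3.96226027]
[([0.613, -0.068, -0.001], 0.9), ([0.638, -0.272, 0.003], 0.76), ([0.636, -0.271, 0.002], 0.9), ([0.262, -0.349, -0.002], 0.81)]
(np.int64(125), array([ 0.6364, -0.2704,  0.0478])) (np.int64(651), array([ 0.6367, -0.2674,  0.0208]))
[([0.634, -0.271, 0.0], 0.63), ([0.613, -0.072, 0.002], 0.61), ([0.632, -0.267, -0.003], 0.95), ([0.265, -0.348, -0.003], 0.65)]
(np.int64(119), array([ 0.6356, -0.2704,  0.0493])) (np.int64(660), array([ 0.6347, -0.2693,  0.0219]))
15.9167 [ 0.45101077 -0.44903407  0.29970651] 0.03993817796156425 [-0.14466688  1.08909905 -0.18560775]
```

View pics/end.png

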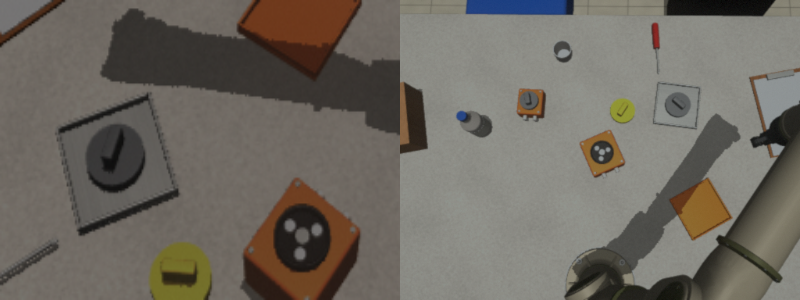

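The cover lies flat in the middle of the steel tray with its bar up (115,155 left; 678,104 right). The bar top is at about 48 mm, as expected, and nothing else has moved.

```bash
python3 -c "
from station import *
print(close_job())"
```

```text
the job is handed in; nothing more can be done
None
```

The larger pump's cover is lying flat in the steel tray, grip bar up, lowered in until it touched the floor; the pumps and the smaller cover were left as they were, and the job was handed in at about 16 s.

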